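Tare the empty cup on the cleanroom balance

TASK

Tare the balance with the empty steel cup standing on its pan, pushing with the closed fingertips only and gripping nothing: slide the draught-shield lid fully shut by its rib, then reach down into the oblong well and hold the sunken tare key fully down for a good second. Let the key come up and push the lid fully open again so that the cup can be filled. Never press the tare key while the lid is open, never press the round power key, do not force the lid against its stops, and leave the cup and the things round the balance untouched where they stand.

Things in the scene. Friction and masses are not known exactly. Their poses are not given: they have to be found in the camera images.
- balance: Balance, white housing, 270 mm deep (x), 190 wide (y), fixed. Origin: centre of its underside, on the bench. x points from its front (keys) to its back, z up. Console top at 58 mm; low display behind the wells, to 76 mm. Clear draught shield 124 mm square, centred at x +70 mm, up to 138 mm; in it the 90 mm round pan at 67 mm. Heights over the bench. The open lid overhangs at the back.
- tare_key_face (a point): Centre of the tare key's top face: flat key 30 x 46 mm (x, y of the balance) at the bottom of the OBLONG well, 38 x 54 mm with upright walls, centred at balance x -92, y -36 mm (right-hand well, seen from the front). At rest the face lies 22 mm below the console top, 36 mm above the bench; it goes 5 mm down.
- tare_key (a joint): Travel of the tare key in m: 0 = up (at rest), 0.005 = fully down against a hard stop. Spring: starts to move at about 1.2 N, fully down at about 4.2 N, comes up by itself when released.
- power_key_face (a point): Centre of the power key's top face (do not press): round key, 33 mm wide, at the same depth in the ROUND left-hand well, 42 mm wide, at balance x -92, y +48 mm. Same spring and travel.
- power_key (a joint): Travel of the power key in m: 0 = up, 0.005 = fully down.
- lid_rib (a point): Middle of the top edge of the finger rib on the lid: an upright bar, 12 mm thick (balance x), 100 mm long (y), standing 22 mm above the lid's sheet, its top 165 mm above the bench. In front of the rib the lid goes on for 20 mm, behind it for 92 mm. A fingertip set down beside the rib pushes the lid forward (shut) or back (open).
- lid (a joint): Opening of the lid in m along the balance's +x (backwards): 0 = shut (front stop), 0.09 = fully open (rear stop). It stays where it is left; sliding it takes about 1.2 to 2 N, the stops are hard.
- tare_cup: Empty steel cup, 57 mm wide, 50 mm high, loose on the pan inside the shield; origin at the centre of its underside. To be left alone.
- pan_centre (a point): Centre of the pan's upper face, on which the cup stands.
- nut_jar: Bystander: white jar, 44 mm wide, 61 mm high, loose on the bench to the left of the balance; origin under its centre.
- loupe: Bystander: black loupe, 37 mm wide, 38 mm high, loose on the bench to the left of the balance; origin under its centre.
- threadlock_bottle: Bystander: slim red bottle with a blue cap, 29 mm wide, 96 mm high, loose on the bench to the left of the balance, towards the back; origin under its centre.
- tweezers: Bystander: dark tweezers, 120 mm long, lying loose on the bench to the right of the balance; origin under their centre.
- plug_gauge: Bystander: steel plug gauge, 89 mm long, 12 mm thick, lying loose on the bench to the right of the balance; origin under its centre.

How it is judged (in metres and radians):
On the way, in this order (a step that is already met when the one before it is completed fails the run):
1. the lid is slid fully shut (within 5 mm) (value of joint lid below 0.005 m), for 0.2 s.
2. with the lid shut, the tare key is held fully down (4 of 5 mm) for 0.8 s by the fingers (value of joint tare_key above 0.004 m and value of joint lid below 0.008 m and contact force between the fingers and tare_key above 0.5 N), for 0.8 s.
3. the key is up and the lid is pushed fully open again (at least 82 of 90 mm) (value of joint lid above 0.082 m and value of joint tare_key below 0.001 m), for 0.2 s.
At the end, for the whole second after the job is handed in: The lid is at rest at least 82 mm open (of 90), both keys are up (within 1 mm), and the cup stands upright on the pan within 20 mm of its centre, after a tare press of 0.8 s with the lid shut (all of step 3 and velocity of joint lid below 0.01 m/s and value of joint power_key below 0.001 m and horizontal distance between tare_cup and pan_centre below 0.02 m and angle between tare_cup's own z axis and vertical below 0.05 rad and z of tare_cup in the frame of pan_centre below 0.004 m and linear speed of tare_cup below 0.02 m/s); the robot touches nothing.
It fails at once if the tare key is pressed (over 2.5 mm) while the lid is more than 10 mm open (value of joint tare_key above 0.0025 m and value of joint lid above 0.01 m).
It fails at once if the round power key is pressed (over 2.5 mm) (value of joint power_key above 0.0025 m).
It fails at once if the cup is pushed or lifted (over 6 mm) or pressed on (distance of tare_cup from where it was at the start of the episode above 0.006 m or contact force between the fingers and tare_cup above 1 N).
It fails at once if the lid is gripped or forced (over 40 N) (contact force between the fingers and lid above 40 N).
It fails at once if a bystander beside the balance is moved more than 15 mm (distance of any of nut_jar, loupe, threadlock_bottle, tweezers, plug_gauge from where it was at the start of the episode above 0.015 m).
It also fails if it takes over 58 s, if anything falls off the work surface, if the arm or the gripper's body presses on something with over 40 N, if the wrist force passes 120 N, or if a joint passes its speed limit or range.

ROBOT

A 6-joint arm with a two-finger parallel gripper is mounted at the origin on a cart in front of the work surface, level with it; the furniture and walls round the work are solid. World frame = base frame: x ahead of the robot, y to its left, z up, the work surface at z = 0. Lengths are in m, angles in degrees, forces in N, time in s.
With the tool pointing down it reaches from about 0.375 to 0.9 m from the base axis. Payload 3.1 kg.
Tool frame: the origin (TCP) lies where the fingers leave the gripper's body, on its centre line; the fingertips stand 70 mm ahead of it and the grasp point (between the pads) lies 51 mm ahead of it; z points along the fingers, y is the line along which they close (so a half turn about z gives the same grasp; the last joint's range is limited). The gripper opens to 87 mm and grips with 3 to 60 N. Pads are 19 mm wide; open, the fingers measure 117 mm over their backs; the gripper's body (75 mm by 190 mm) begins 51 mm behind the grasp point.
Start: joints at [53.428, 30.224, 82.088, -0, 67.689, -10.227], TCP at [0.277, 0.56, 0.292] pointing down, gripper open.
Joint ranges: [-176.69, 176.69], [-43.24, 126.21], [12.49, 139.97], [-82, 262], [0, 151.66], [-163.58, 163.58]. Speed limits (degrees/s): [159.86, 159.86, 180, 180, 180, 180].

INTERFACE

Orientations are given as a 3x3 rotation matrix whose columns are the frame's x, y, z axes.
In Python, from rig import readout, capture, calibration, bot, look_for gives the robot as it stands. The module is installed in compiled form; this text tells all that it offers.
- The arm moves only by the shell command python3 -m pendant 'ROWS'. ROWS is JSON, a list of rows, each a list of 7 numbers: the shift along the tool's x, y, z normalised to -1 to 1, where 1 is 200 mm, then the turn, a rotation vector about the tool's x, y, z normalised to -1 to 1, where 1 is 180 degrees, then the closure, from -1 (fully open) to 1 (shut). In form: [[dx, dy, dz, ax, ay, az, grip], ...]. A call has 1 to 8 rows; each row is the pose to reach, as a shift and turn from the pose commanded when the call began, along the tool's axes at that moment, turning the shorter way round; what a row does not reach only later rows make up. A row lasts 1/10 s, in which the tool goes at most 50 mm and 8.59 degrees, less where a joint would pass 70% of its speed; a pose out of reach is approached as far as the arm can. A call with a number of a shift or a turn outside -1 to 1 is refused whole. A call with a gripper value outside its range is refused whole. The fingers move at their own pace and stop on an object; the grip force is fixed at half the most. Time passes only in rows, so rows that repeat a pose let the fingers close. It gives the time, the measured TCP pose, the force, the opening and the grip force at its end, in the units of the state.
- readout.read_state(): the state, without advancing time (a new reading comes with each control period).
- capture(name): name is "scene" or "top" or "wrist"; returns (picture, depth): 420x560x3 uint8, red, green, blue; 420x560 float32, m along the optical axis (not along the pixel's ray), 0 where there is no reading.
- calibration(name): a dict with "mtx" (3x3 intrinsics, pixels), "k1" (the pictures are not rectified: a ray, as slopes to the right and down, at radius r is drawn at 1 + k1 r^2 times it, then the intrinsics apply), "T" (4x4, takes a point from camera to world coordinates); the wrist camera has in their place "mount" (4x4, takes a point from camera to tool coordinates, whose origin is the TCP and whose axes are the flange's). Camera axes: x right, y down, z forward; pixel columns grow to the right and rows downward; lengths in m; the calibration is good to about 2 mm. A picture is of the moment at which its call begins: read the wrist's pose just before it. calibration takes no time and is no camera call.
- bot.hand_in(): hands the job in; it is judged then, once.
Trained networks look in the newest picture that a camera, given by its name, has taken for a name from the list of things; names that differ only in an ending like _2 or _b are one class to them, and where a whole thing is asked for, a point or a joint stands for the part that bears it (a point fixed in the world has none). Each returns a list of dicts, best first, with "conf" (0 to 1); they miss things now and then, are a little off and sometimes report something else, mostly with a low value. They report only what shows in the picture. A call takes as long as a camera call.
- look_for(thing, camera): "extent" ([left, top, right, bottom] in pixels, round what is visible of it).
The state is a dict: "time_s": time; "joint_positions": joint angles; "qvel": joint speeds; "tau": joint torques, N m; "position": TCP position; "tcp_rot": TCP orientation; "force": force on the tool from outside, world axes, zero at the start; "moment": the same for the moment, N m; "opening": opening from 0.0 (shut) to 1.0 (fully open); "grasp_force": force on a finger pad.
Only numpy, scipy, OpenCV 4.12 (cv2) and the standard library are available. Lean on these libraries where they do the work, as an engineer would, in place of code of your own. Each camera call takes 0.05 s, during which the arm holds its last target. There are 200 camera calls.

## Working session

There is one attempt and no reset: what is moved stays moved. The work goes in short steps, Python scripts to look and compute and a shell command to move; the robot and the scene stay as the last step left them, time stands still between calls to the robot, and variables do not carry over. Pictures are saved under pics/ and viewed, at most 10 in all, crops included, and the job is handed in when it is done.

```bash
mkdir -p pics; cat > h.py <<'E'
import numpy as np, cv2
from rig import readout, capture, calibration, bot, look_for
def cam(n,st=None):
    c=calibration(n)
    if 'T' in c: return c, np.array(c['T'])
    st=st or readout.read_state()
    T=np.eye(4);T[:3,:3]=st['tcp_rot'];T[:3,3]=st['position']
    return c, T@np.array(c['mount'])
def grab(n):
    c,T=cam(n); im,d=capture(n); return im,d,c,T
def ray(c,u,v):
    K=np.array(c['mtx']); x=np.array([(u-K[0,2])/K[0,0],(v-K[1,2])/K[1,1]]); y=x.copy()
    for _ in range(20): y=x/(1+c['k1']*(y@y))
    return np.array([y[0],y[1],1])
def atz(c,T,u,v,z):
    d=T[:3,:3]@ray(c,u,v); return T[:3,3]+d*(z-T[2,3])/d[2]
def cloud(d,c,T):
    K=np.array(c['mtx']);h,w=d.shape
    u,v=np.meshgrid(np.arange(w),np.arange(h))
    x=np.stack([(u-K[0,2])/K[0,0],(v-K[1,2])/K[1,1]],-1);y=x.copy()
    for _ in range(20): y=x/(1+c['k1']*(y**2).sum(-1,keepdims=True))
    P=np.concatenate([y*d[...,None],d[...,None]],-1)
    W=P@T[:3,:3].T+T[:3,3]; W[d==0]=np.nan
    return W
def save(n,im): cv2.imwrite('pics/'+n,im[...,::-1])
E
python3 - <<'E'
from h import *
for n in ['top','scene']:
    im,d,c,T=grab(n); save(n+'0.png',im); W=cloud(d,c,T); np.save(n+'W.npy',W)
    print(n,T.round(3).tolist())
    for t in ['balance','tare_key','power_key','lid_rib','tare_cup','nut_jar','threadlock_bottle','tweezers','plug_gauge','loupe']:
        for r in look_for(t,n)[:2]:
            l,tp,rt,b=r['extent']; u,v=(l+rt)/2,(tp+b)/2
            print(t,round(r['conf'],2),np.round(r['extent']),W[int(v),int(u)].round(3))
s=readout.read_state();print(s['time_s'],s['position'],s['tcp_rot'],s['force'])
E
```

```text
top [[-0.017, -0.989, 0.144, 0.429], [-1.0, 0.02, 0.022, -0.001], [-0.025, -0.143, -0.989, 0.975], [0.0, 0.0, 0.0, 1.0]]
balance 0.85 [215. 118. 354. 275.] [0.598 0.014 0.057]
balance 0.65 [209. 197. 226. 215.] [0.577 0.167 0.065]
tare_key 0.77 [313. 222. 335. 243.] [ 0.516 -0.073  0.037]
power_key 0.52 [286. 248. 302. 263.] [ 0.465 -0.006  0.036]
lid_rib 0.74 [213. 118. 294. 194.] [0.672 0.077 0.141]
tare_cup 0.67 [254. 173. 278. 194.] [0.627 0.055 0.067]
nut_jar 0.8 [221. 230. 244. 252.] [0.497 0.133 0.06 ]
nut_jar 0.46 [214. 114. 352. 280.] [0.582 0.015 0.134]
threadlock_bottle 0.74 [210. 196. 226. 214.] [0.579 0.164 0.065]
threadlock_bottle 0.28 [243. 260. 257. 279.] [0.435 0.098 0.032]
tweezers 0.63 [288. 244. 304. 263.] [ 0.469 -0.008  0.037]
tweezers 0.58 [362. 208. 363. 215.] [ 0.567 -0.17   0.009]
plug_gauge 0.56 [320. 141. 326. 170.] [ 0.707 -0.079  0.006]
loupe 0.79 [242. 257. 256. 278.] [0.439 0.098 0.034]
scene [[0.896, -0.306, 0.323, 0.252], [-0.445, -0.647, 0.619, -0.616], [0.02, -0.698, -0.716, 0.873], [0.0, 0.0, 0.0, 1.0]]
balance 0.56 [210. 153. 353. 326.] [0.577 0.
[... 419 characters left out ...]
bottle 0.83 [246. 187. 256. 220.] [0.571 0.162 0.051]
threadlock_bottle 0.66 [266. 284. 286. 296.] [ 0.524 -0.07   0.038]
tweezers 0.58 [343. 296. 344. 299.] [ 0.646 -0.124  0.009]
tweezers 0.53 [339. 266. 377. 278.] [ 0.71  -0.08   0.007]
plug_gauge 0.6 [316. 325. 327. 336.] [ 0.573 -0.167  0.   ]
plug_gauge 0.52 [337. 268. 377. 277.] [ 0.706 -0.081  0.007]
loupe 0.71 [196. 240. 212. 266.] [0.429 0.083 0.034]
loupe 0.57 [266. 286. 286. 297.] [ 0.522 -0.069  0.036]
1.1 [0.27731265 0.56008485 0.29225875] [[-8.96128493e-01  4.43794687e-01 -1.30905981e-05]
 [ 4.43794686e-01  8.96128493e-01  7.46123715e-06]
 [ 1.50421153e-05  8.76689331e-07 -1.00000000e+00]] [ 0.39805932 -0.89338074  0.4535676 ]
```

```bash
python3 - <<'E'
from h import *
im=cv2.imread('pics/top0.png')[90:310,180:400]; cv2.imwrite('pics/top_c.png',cv2.resize(im,None,fx=2.7,fy=2.7,interpolation=cv2.INTER_CUBIC))
for n in ['top','scene']:
    W=np.load(n+'W.npy').reshape(-1,3)
    m=(W[:,2]>.155)&(W[:,2]<.172)&(W[:,0]>.4)&(abs(W[:,1])<.25)
    P=W[m]; print(n,len(P),np.median(P,0).round(4))
    (cx,cy),s,a=cv2.minAreaRect(P[:,:2].astype(np.float32)*1000); print(cx,cy,s,a, cv2.fitLine(P[:,:2].astype(np.float32),cv2.DIST_HUBER,0,.01,.01).ravel())
    # key faces
    R=lambda y:np.array([[np.cos(y),-np.sin(y)],[np.sin(y),np.cos(y)]])
    m=(W[:,2]>.031)&(W[:,2]<.041)
    for p in [(.519,-.072),(.466,-.005)]:
        q=W[m&(np.hypot(W[:,0]-p[0],W[:,1]-p[1])<.035)]
        r=cv2.minAreaRect(q[:,:2].astype(np.float32)*1000);print(len(q),q.mean(0).round(4),r)
E
```

```text
top 306 [0.6419 0.0586 0.1644]
642.8117065429688 59.00823211669922 (12.885077476501465, 99.83026123046875) 34.46534729003906 [ 0.5752499  -0.8179777   0.64174813  0.05873384]
273 [ 0.5175 -0.0741  0.0361] ((519.6842651367188, -74.20484924316406), (34.15511703491211, 51.022762298583984), 34.75291061401367)
161 [ 0.4688 -0.0048  0.0361] ((470.3740234375, -3.5236339569091797), (37.007972717285156, 30.740745544433594), 44.14594268798828)
scene 322 [0.6428 0.0555 0.1626]
644.3738403320312 58.85939025878906 (16.79070472717285, 99.24786376953125) 35.395423889160156 [ 0.5718261  -0.8203749   0.6365651   0.06381623]
263 [ 0.5232 -0.0659  0.0359] ((522.5714721679688, -66.41276550292969), (29.245832443237305, 50.450096130371094), 37.360355377197266)
148 [0.4736 0.0047 0.036 ] ((473.1747131347656, 3.588817596435547), (30.87799835205078, 31.196842193603516), 24.57052993774414)
```

View pics/top_c.png

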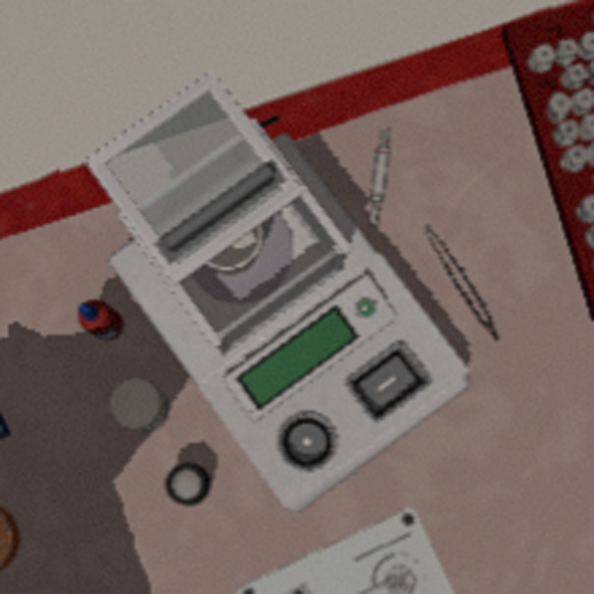

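```bash
python3 -m pendant '[[-0.25,-0.12,0,0,0,-0.05,1],[-0.45,-0.22,0,0,0,-0.1,1],[-0.7,-0.33,0,0,0,-0.15,1],[-0.95,-0.45,0,0,0,-0.2,1],[-0.95,-0.45,0,0,0,-0.25,1],[-0.95,-0.45,0,0,0,-0.3,1],[-0.95,-0.45,0,0,0,-0.34,1],[-0.95,-0.45,0,0,0,-0.34,1]]'
python3 - <<'E'
from h import *
s=readout.read_state();R=np.array(s['tcp_rot']);p=np.array(s['position'])
print(R.round(3).tolist(),p)
print((R.T@(np.array([.6635,.0733,p[2]])-p)/.2).round(3))
E
```

```text
time_s: 1.9
position: [0.4081, 0.3947, 0.2924]
tcp_rot: [[-0.819, -0.574, 0.0], [-0.574, 0.819, 0.0], [-0.0, 0.0, -1.0]]
force: [-0.6, 0.3, -1.3]
opening: 0.352
grasp_force: 0.0
[[-0.819, -0.574, 0.0], [-0.574, 0.819, 0.0], [-0.0, 0.0, -1.0]] [0.40806377 0.39468652 0.292354  ]
[-0.124 -2.049 -0.   ]
```

```bash
python3 -m pendant '[[-0.03,-0.25,0,0,0,0,1],[-0.06,-0.5,0,0,0,0,1],[-0.09,-0.75,0,0,0,0,1],[-0.12,-1,0,0,0,0,1],[-0.12,-1,0,0,0,0,1]]' >/dev/null
python3 -m pendant '[[0,-0.25,0,0,0,0,1],[0,-0.5,0,0,0,0,1],[0,-0.75,0,0,0,0,1],[0,-1,0,0,0,0,1],[0,-1,0,0,0,0,1],[0,-1,0,0,0,0,1]]'
python3 - <<'E'
from h import *
im,d,c,T=grab('wrist'); save('w1.png',im); W=cloud(d,c,T).reshape(-1,3)
m=(W[:,2]>.155)&(W[:,2]<.172)&(W[:,0]>.4)
P=W[m];print(len(P),cv2.minAreaRect(P[:,:2].astype(np.float32)*1000) if len(P) else 0, np.nanpercentile(P[:,2],[10,50,90]))
m=(W[:,2]>.031)&(W[:,2]<.041)&(np.hypot(W[:,0]-.52,W[:,1]+.071)<.04);P=W[m];print(len(P),cv2.minAreaRect(P[:,:2].astype(np.float32)*1000) if len(P)>9 else 0)
s=readout.read_state();R=np.array(s['tcp_rot']);p=np.array(s['position']);print(p,s['force'],s['opening'])
E
```

```text
time_s: 3.0
position: [0.656, 0.0798, 0.2917]
tcp_rot: [[-0.822, -0.57, -0.001], [-0.57, 0.822, 0.001], [0.001, 0.001, -1.0]]
force: [-0.1, 0.0, -0.1]
opening: 0.004
grasp_force: 0.0
2624 ((645.3895874023438, 59.456939697265625), (12.574267387390137, 99.78163146972656), 35.1354866027832) [0.16050549 0.1643719  0.16552712]
0 0
[0.65525096 0.08104125 0.29179732] [-0.04353354  0.73448971  0.10535978] 0.007988087591196439
```

View pics/w1.png

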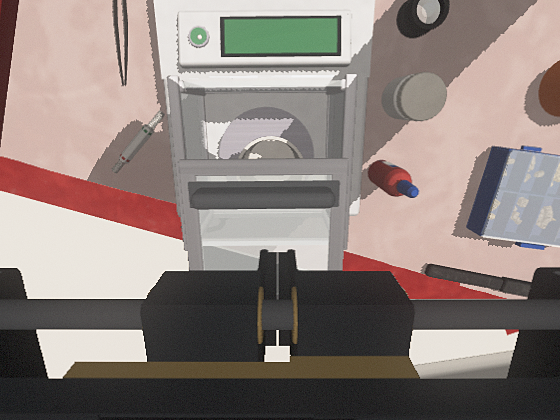

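```bash
python3 -m pendant '[[-0.03,-0.05,0,0,0,0,1],[-0.03,-0.05,0.1,0,0,0,1],[-0.03,-0.05,0.2,0,0,0,1],[-0.03,-0.05,0.3,0,0,0,1],[-0.03,-0.05,0.35,0,0,0,1],[-0.03,-0.05,0.35,0,0,0,1],[-0.03,-0.05,0.35,0,0,0,1]]'
python3 -c "
from h import *
p=np.array(readout.read_state()['position'])[:2]-[.644,.059];print(p@[.819,.574],p@[-.574,.819])"
```

```text
time_s: 3.75
position: [0.667, 0.0765, 0.2229]
tcp_rot: [[-0.82, -0.572, 0.001], [-0.572, 0.82, -0.0], [-0.001, -0.001, -1.0]]
force: [0.8, 1.1, 1.4]
opening: 0.001
grasp_force: 0.0
0.0288518431908635 0.0011207834742304242
```

```bash
python3 -m pendant '[[0.03,0,0,0,0,0,1],[0.06,0,0,0,0,0,1],[0.09,0,0,0,0,0,1],[0.12,0,0,0,0,0,1],[0.15,0,0,0,0,0,1],[0.18,0,0,0,0,0,1],[0.21,0,0,0,0,0,1],[0.23,0,0,0,0,0,1]]'
python3 - <<'E'
from h import *
p=np.array(readout.read_state()['position'])[:2]-[.644,.059];print(p@[.819,.574],p@[-.574,.819])
im,d,c,T=grab('wrist'); save('w2.png',im); W=cloud(d,c,T).reshape(-1,3)
m=(W[:,2]>.155)&(W[:,2]<.172)&(W[:,0]>.4)
P=W[m];print(len(P),cv2.minAreaRect(P[:,:2].astype(np.float32)*1000))
E
```

```text
time_s: 4.55
position: [0.6283, 0.049, 0.2222]
tcp_rot: [[-0.821, -0.571, -0.0], [-0.571, 0.821, -0.0], [0.0, -0.0, -1.0]]
force: [1.7, -0.2, 0.4]
opening: 0.004
grasp_force: 0.7
-0.018549995206669806 0.0008217084803899526
5618 ((616.5709838867188, 39.00081253051758), (14.98853874206543, 100.09505462646484), 35.34007263183594)
```

```bash
python3 -m pendant '[[0.01,0,0,0,0,0,1],[0.02,0,0,0,0,0,1],[0.03,0,0,0,0,0,1],[0.04,0,0,0,0,0,1],[0.045,0,0,0,0,0,1],[0.05,0,0,0,0,0,1],[0.05,0,0,0,0,0,1]]'
python3 -m pendant '[[0.005,0,0,0,0,0,1],[0.01,0,0,0,0,0,1],[0.01,0,0,0,0,0,1]]'
python3 -c "
from h import *
p=np.array(readout.read_state()['position'])[:2]-[.644,.059];print(p@[.819,.574],p@[-.574,.819])"
```

```text
time_s: 5.3
position: [0.6204, 0.0437, 0.2221]
tcp_rot: [[-0.821, -0.572, -0.001], [-0.572, 0.821, -0.0], [0.001, 0.0, -1.0]]
force: [1.8, -0.6, 0.9]
opening: 0.009
grasp_force: 0.4
time_s: 5.6
position: [0.6188, 0.0426, 0.2222]
tcp_rot: [[-0.821, -0.571, -0.0], [-0.571, 0.821, -0.0], [0.0, 0.0, -1.0]]
force: [1.5, 0.2, -0.8]
opening: 0.007
grasp_force: 0.4
-0.030047601744035826 0.001060070024045734
```

```bash
python3 -m pendant '[[0.005,0,0,0,0,0,1],[0.01,0,0,0,0,0,1],[0.01,0,0,0,0,0,1]]'|egrep 'pos|for'
python3 -m pendant '[[0.005,0,0,0,0,0,1],[0.005,0,0,0,0,0,1]]'|egrep 'pos|for'
```

```text
position: [0.6171, 0.0415, 0.2222]
force: [0.8, -0.5, -0.6]
grasp_force: 0.4
position: [0.6164, 0.0409, 0.2222]
force: [0.4, 0.2, -1.2]
grasp_force: 0.4
```

```bash
python3 -m pendant '[[0.005,0,0,0,0,0,1],[0.005,0,0,0,0,0,1]]'|egrep 'pos|for'
python3 -m pendant '[[0.005,0,0,0,0,0,1],[0.005,0,0,0,0,0,1]]'|egrep 'pos|for'
```

```text
position: [0.6156, 0.0403, 0.2222]
force: [0.8, 1.2, -0.7]
grasp_force: 0.4
position: [0.6147, 0.0398, 0.2222]
force: [1.1, -0.1, -0.9]
grasp_force: 0.4
```

```bash
python3 - <<'E'
from h import *
p=np.array(readout.read_state()['position'])[:2]-[.644,.059];print(p@[.819,.574],p@[-.574,.819])
im,d,c,T=grab('wrist'); save('w3.png',im); W=cloud(d,c,T).reshape(-1,3)
m=(W[:,2]>.155)&(W[:,2]<.172)&(W[:,0]>.4)
P=W[m];print(len(P),cv2.minAreaRect(P[:,:2].astype(np.float32)*1000))
m=(W[:,2]>.031)&(W[:,2]<.041)&(np.hypot(W[:,0]-.52,W[:,1]+.071)<.04);P=W[m];print(len(P),cv2.minAreaRect(P[:,:2].astype(np.float32)*1000) if len(P)>9 else 0)
print([readout.read_state()[k] for k in('force','tau')])
E
```

```text
-0.03501230610136499 0.0010621277303826983
5636 ((602.9895629882812, 29.58529281616211), (15.067001342773438, 100.0899658203125), 35.12875747680664)
2808 ((520.87158203125, -75.3599853515625), (31.196638107299805, 50.59125900268555), 35.852020263671875)
[array([ 0.89737401, -0.11148116, -0.55338208]), array([-2.64574774e-01, -4.49677312e+01, -1.50056720e+01, -2.04790360e-01,
        2.18276018e-01,  4.99514717e-03])]
```

View pics/w3.png

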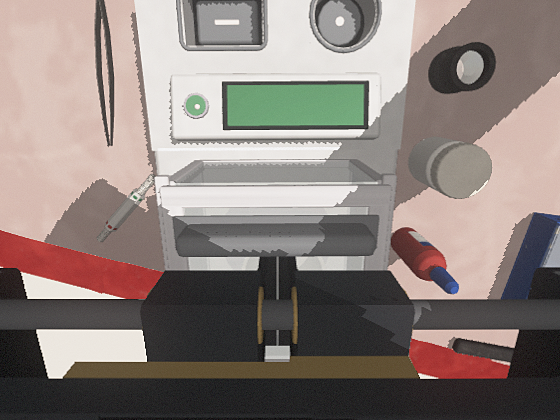

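```bash
python3 -m pendant '[[0.005,0,0,0,0,0,1],[0.01,0,0,0,0,0,1],[0.01,0,0,0,0,0,1]]'|egrep 'pos|for'
python3 - <<'E'
from h import *
im,d,c,T=grab('wrist'); W=cloud(d,c,T).reshape(-1,3)
q=W[:,:2]-[.520,-.072]; X=q@[.819,.574]*1000-92; Y=q@[-.574,.819]*1000-36
for x in range(-60,50,3):
    m=(abs(X-x)<1.5)&(abs(Y)<35); z=W[m,2]*1000
    if m.sum(): print(x,m.sum(),np.percentile(z,[5,50,95]).round())
E
```

```text
position: [0.614, 0.0392, 0.2223]
force: [3.6, 4.4, -3.1]
grasp_force: 2.6
-60 447 [57. 58. 59.]
-57 436 [57. 58. 59.]
-54 395 [61. 63. 65.]
-51 408 [63. 64. 65.]
-48 486 [64. 65. 67.]
-45 403 [65. 66. 68.]
-42 494 [66. 67. 68.]
-39 397 [66. 67. 69.]
-36 493 [67. 68. 69.]
-33 395 [68. 69. 70.]
-30 495 [68. 70. 71.]
-27 395 [69. 70. 71.]
-24 481 [70. 71. 72.]
-21 405 [70. 72. 73.]
-18 403 [71. 72. 73.]
-15 478 [71. 72. 73.]
-12 386 [70. 72. 73.]
-9 191 [57. 64. 69.]
-6 373 [57. 58. 59.]
-3 360 [57. 58. 59.]
0 363 [57. 58. 59.]
3 363 [57. 58. 59.]
6 3259 [ 59. 110. 142.]
9 731 [142. 143. 144.]
12 9995 [143. 239. 246.]
15 3451 [143. 246. 247.]
18 3723 [142. 246. 247.]
21 3382 [142. 246. 247.]
24 18164 [239. 259. 265.]
27 7877 [146. 248. 253.]
30 957 [163. 165. 166.]
33 817 [164. 165. 166.]
36 658 [164. 165. 166.]
39 1281 [163. 179. 197.]
42 185 [160. 182. 226.]
45 48 [176. 211. 227.]
48 261 [141. 142. 220.]
```

```bash
python3 -m pendant '[[-0.05,0,0,0,0,0,1],[-0.05,0,-0.2,0,0,0,1],[-0.05,0,-0.3,0,0,0,1],[0.1,0,-0.3,0,0,0,1],[0.3,-0.1,-0.3,0,0,0,1],[0.5,-0.19,-0.3,0,0,0,1],[0.5,-0.19,-0.2,0,0,0,1],[0.5,-0.19,-0.2,0,0,0,1]]'
python3 - <<'E'
from h import *
im,d,c,T=grab('wrist'); save('w4.png',im); W=cloud(d,c,T).reshape(-1,3)
m=(W[:,2]>.031)&(W[:,2]<.041)&(np.hypot(W[:,0]-.52,W[:,1]+.073)<.04);P=W[m];print(len(P),cv2.minAreaRect(P[:,:2].astype(np.float32)*1000),P.mean(0))
m=(W[:,2]>.155)&(W[:,2]<.172)
P=W[m];print(len(P))
s=readout.read_state();print(s['position'],s['force'],s['moment'])
im,d,c,T=grab('top'); W=cloud(d,c,T).reshape(-1,3)
m=(W[:,2]>.155)&(W[:,2]<.17)&(np.hypot(W[:,0]-.6,W[:,1]-.03)<.08);P=W[m];print('rib',len(P),cv2.minAreaRect(P[:,:2].astype(np.float32)*1000))
E
```

```text
time_s: 7.7
position: [0.5509, -0.0506, 0.2607]
tcp_rot: [[-0.822, -0.57, -0.006], [-0.57, 0.822, 0.001], [0.004, 0.004, -1.0]]
force: [-0.7, 0.5, -1.0]
opening: 0.003
grasp_force: 0.0
1656 ((520.6051635742188, -72.65335083007812), (36.379066467285156, 54.2352409362793), 35.22038650512695) [ 0.52006747 -0.07288     0.03592877]
361
[ 0.55193622 -0.04999326  0.26156005] [-0.12382506 -0.21424896  0.60872342] [ 0.07573682  0.05159938 -0.02622845]
rib 81 ((580.4403076171875, 55.17242431640625), (11.809426307678223, 32.9665641784668), 39.62529373168945)
```

View pics/w4.png

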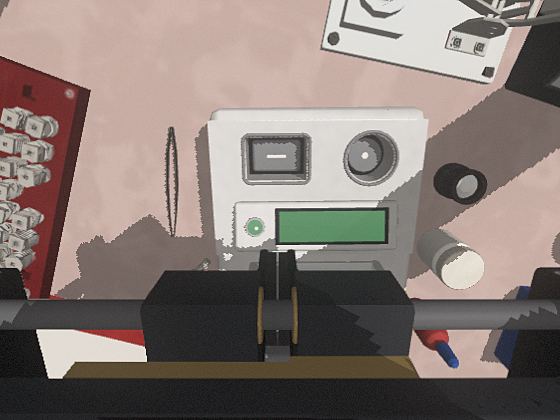

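```bash
python3 -m pendant '[[0.195,0,0,0,0,0,1],[0.195,0,0.1,0,0,0,1],[0.195,0,0.3,0,0,0,1],[0.195,0,0.5,0,0,0,1],[0.195,0,0.56,0,0,0,1],[0.195,0,0.56,0,0,0,1],[0.195,0,0.56,0,0,0,1]]'
python3 - <<'E'
from h import *
im,d,c,T=grab('wrist'); save('w5.png',im)
s=readout.read_state();p=np.array(s['position']);R=np.array(s['tcp_rot']);print(p,(R.T@(np.array([.5203,-.0728,.115])-p)/.2).round(3),R[:,2])
E
```

```text
time_s: 8.5
position: [0.5221, -0.0719, 0.1514]
tcp_rot: [[-0.82, -0.572, 0.002], [-0.572, 0.82, -0.001], [-0.001, -0.002, -1.0]]
force: [-0.1, 0.4, 1.7]
opening: 0.002
grasp_force: 0.0
[ 0.52233396 -0.07204498  0.15184515] [0.011 0.003 0.184] [ 0.00319093 -0.00126597 -0.99999411]
```

View pics/w5.png

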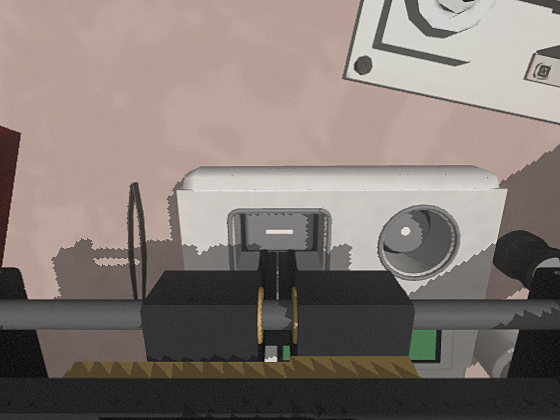

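```bash
python3 -m pendant '[[0.01,0,0.05,0,0,0,1],[0.01,0,0.1,0,0,0,1],[0.01,0,0.15,0,0,0,1],[0.01,0,0.2,0,0,0,1],[0.01,0,0.2,0,0,0,1]]'
python3 -m pendant '[[0,0,0.01,0,0,0,1],[0,0,0.02,0,0,0,1],[0,0,0.03,0,0,0,1],[0,0,0.03,0,0,0,1]]'
```

```text
time_s: 9.05
position: [0.5183, -0.0728, 0.1086]
tcp_rot: [[-0.821, -0.571, -0.003], [-0.571, 0.821, 0.001], [0.002, 0.003, -1.0]]
force: [0.0, 0.2, 0.3]
opening: 0.004
grasp_force: 0.0
time_s: 9.45
position: [0.5194, -0.0732, 0.1044]
tcp_rot: [[-0.821, -0.572, 0.0], [-0.572, 0.821, -0.0], [-0.0, -0.0, -1.0]]
force: [-0.1, -0.5, 1.1]
opening: -0.0
grasp_force: 1.0
```

```bash
python3 -m pendant '[[0,0,0.01,0,0,0,1],[0,0,0.02,0,0,0,1],[0,0,0.02,0,0,0,1]]'|egrep 'tim|pos|for'
python3 -m pendant '[[0,0,0.005,0,0,0,1],[0,0,0.005,0,0,0,1]]'|egrep 'tim|pos|for'
```

```text
time_s: 9.75
position: [0.5194, -0.0732, 0.101]
force: [-1.2, 0.1, 8.3]
grasp_force: 3.9
time_s: 9.95
position: [0.5194, -0.0731, 0.1009]
force: [-2.1, 0.3, 15.2]
grasp_force: 7.4
```

```bash
python3 -m pendant '[[0,0,0,0,0,0,1],[0,0,0,0,0,0,1],[0,0,0,0,0,0,1],[0,0,0,0,0,0,1],[0,0,0,0,0,0,1],[0,0,0,0,0,0,1],[0,0,0,0,0,0,1],[0,0,0,0,0,0,1]]'|egrep 'tim|pos|for'
python3 -m pendant '[[0,0,0,0,0,0,1],[0,0,0,0,0,0,1],[0,0,0,0,0,0,1],[0,0,0,0,0,0,1]]'|egrep 'tim|pos|for'
python3 -m pendant '[[0,0,-0.05,0,0,0,1],[0,0,-0.15,0,0,0,1],[0,0,-0.3,0,0,0,1],[0,0,-0.5,0,0,0,1],[0,0,-0.7,0,0,0,1],[0,0,-0.8,0,0,0,1],[0,0,-0.8,0,0,0,1]]'
python3 - <<'E'
from h import *
s=readout.read_state();p=np.array(s['position']);R=np.array(s['tcp_rot'])
rib=np.array([.6022,.029]); ax=np.array([.819,.574])
t=rib-.026*ax; print(p,(R.T@(np.array([*t,.30])-p)/.2).round(3))
im,d,c,T=grab('top'); save('t5.png',im[90:310,180:400])
E
```

```text
time_s: 10.75
position: [0.5194, -0.0731, 0.1009]
force: [-1.9, 0.3, 14.6]
grasp_force: 7.4
time_s: 11.15
position: [0.5194, -0.0732, 0.1009]
force: [-2.7, 1.3, 14.7]
grasp_force: 7.4
time_s: 11.85
position: [0.5208, -0.0736, 0.2624]
tcp_rot: [[-0.82, -0.572, 0.007], [-0.572, 0.82, -0.003], [-0.004, -0.006, -1.0]]
force: [0.2, -0.7, 0.2]
opening: 0.004
grasp_force: 0.0
[ 0.52084911 -0.07356944  0.26238696] [-0.498  0.187 -0.187]
```

```bash
python3 -m pendant '[[-0.2,0.08,0,0,0,0,1],[-0.4,0.16,0,0,0,0,1],[-0.5,0.187,0,0,0,0,1],[-0.5,0.187,0,0,0,0,1],[-0.5,0.187,0.1,0,0,0,1],[-0.5,0.187,0.1,0,0,0,1]]'
python3 - <<'E'
from h import *
im,d,c,T=grab('top'); W=cloud(d,c,T).reshape(-1,3); save('t6.png',cv2.resize(im[90:310,180:400],None,fx=2.5,fy=2.5))
s=readout.read_state();p=np.array(s['position']);q=p[:2]-[.6022,.029];print(p,q@[.819,.574],q@[-.574,.819])
E
```

```text
time_s: 12.5
position: [0.5771, 0.0146, 0.2357]
tcp_rot: [[-0.821, -0.571, -0.009], [-0.571, 0.821, 0.001], [0.007, 0.006, -1.0]]
force: [0.3, -0.5, -0.1]
opening: 0.006
grasp_force: 0.0
[0.57780113 0.01433692 0.23687274] -0.028399279569079575 0.0019958904646159136
```

```bash
python3 -m pendant '[[0,0,0.05,0,0,0,1],[0,0,0.1,0,0,0,1],[0,0,0.1,0,0,0,1],[0,0,0.1,0,0,0,1]]'|egrep 'tim|pos|for'
python3 -m pendant '[[-0.03,0,0,0,0,0,1],[-0.06,0,0,0,0,0,1],[-0.09,0,0,0,0,0,1],[-0.12,0,0,0,0,0,1],[-0.15,0,0,0,0,0,1],[-0.18,0,0,0,0,0,1],[-0.21,0,0,0,0,0,1],[-0.24,0,0,0,0,0,1]]'|egrep 'tim|pos|for'
python3 - <<'E'
from h import *
s=readout.read_state();p=np.array(s['position']);q=p[:2]-[.6022,.029];print(p,q@[.819,.574],q@[-.574,.819])
E
```

```text
time_s: 12.95
position: [0.5798, 0.0145, 0.219]
force: [0.1, -0.5, -0.2]
grasp_force: 0.0
time_s: 13.75
position: [0.6197, 0.0425, 0.2192]
force: [-1.0, -1.0, 0.8]
grasp_force: 0.7
[0.61966515 0.04254593 0.21919828] 0.02207932639391554 0.001069121647632433
```

```bash
python3 -m pendant '[[-0.03,0,0,0,0,0,1],[-0.06,0,0,0,0,0,1],[-0.09,0,0,0,0,0,1],[-0.12,0,0,0,0,0,1],[-0.15,0,0,0,0,0,1],[-0.18,0,0,0,0,0,1],[-0.2,0,0,0,0,0,1],[-0.21,0,0,0,0,0,1]]'|egrep 'tim|pos|for'
python3 -m pendant '[[-0.01,0,0,0,0,0,1],[-0.02,0,0,0,0,0,1],[-0.02,0,0,0,0,0,1]]'|egrep 'tim|pos|for'
python3 - <<'E'
from h import *
s=readout.read_state();p=np.array(s['position']);q=p[:2]-[.6022,.029];print(p,q@[.819,.574],q@[-.574,.819])
im,d,c,T=grab('wrist'); W=cloud(d,c,T).reshape(-1,3)
m=(W[:,2]>.155)&(W[:,2]<.172)&(W[:,0]>.4)
q=W[m][:,:2]-[.6022,.029];print(np.percentile(q@[.819,.574],[2,50,98]))
E
```

```text
time_s: 14.55
position: [0.6541, 0.0665, 0.2191]
force: [-1.8, -1.0, -0.9]
grasp_force: 0.6
time_s: 14.85
position: [0.6573, 0.0685, 0.2192]
force: [-0.6, -0.0, -0.5]
grasp_force: 0.3
[0.65733444 0.06851814 0.2191774 ] 0.06783852001999914 0.0007181847139248673
[0.0572297  0.0587457  0.05957289]
```

```bash
python3 -m pendant '[[-0.005,0,0,0,0,0,1],[-0.01,0,0,0,0,0,1],[-0.01,0,0,0,0,0,1]]'|egrep 'tim|pos|for'
python3 -m pendant '[[-0.005,0,0,0,0,0,1],[-0.01,0,0,0,0,0,1],[-0.01,0,0,0,0,0,1]]'|egrep 'tim|pos|for'
python3 -m pendant '[[-0.005,0,0,0,0,0,1],[-0.01,0,0,0,0,0,1],[-0.01,0,0,0,0,0,1]]'|egrep 'tim|pos|for'
```

```text
time_s: 15.2
position: [0.6589, 0.0695, 0.2193]
force: [-1.5, -0.4, -0.0]
grasp_force: 0.5
time_s: 15.5
position: [0.6604, 0.0706, 0.2193]
force: [-0.8, -1.8, 0.8]
grasp_force: 0.8
time_s: 15.8
position: [0.6608, 0.0708, 0.2193]
force: [-4.5, -4.1, 2.4]
grasp_force: 3.2
```

```bash
python3 -m pendant '[[0.03,0,0,0,0,0,1],[0.05,0,0,0,0,0,1],[0.05,0,-0.2,0,0,0,1],[0.05,0,-0.4,0,0,0,1],[0.05,0.25,-0.45,0,0,0,1],[0.05,0.5,-0.45,0,0,0,1],[0.05,0.75,-0.45,0,0,0,1],[0.05,1,-0.45,0,0,0,1]]'|egrep 'tim|pos|for'
python3 -m pendant '[[0,0.25,0,0,0,0,1],[0,0.5,0,0,0,0,1],[0,0.5,0,0,0,0,1],[0,0.5,0,0,0,0,1],[0,0.5,0,0,0,0,1]]'|egrep 'tim|pos|for'
python3 - <<'E'
from h import *
im,d,c,T=grab('top'); W=cloud(d,c,T).reshape(-1,3); save('t7.png',cv2.resize(im[90:310,180:400],None,fx=2.5,fy=2.5))
m=(W[:,2]>.155)&(W[:,2]<.17)&(np.hypot(W[:,0]-.675,W[:,1]-.08)<.07)
q=W[m][:,:2]-[.6022,.029];print(m.sum(),np.percentile(q@[.819,.574],[2,50,98]))
m=(W[:,2]>.03)&(W[:,2]<.041)
for p in [(.5203,-.0728),(.472,-.004)]:
    P=W[m&(np.hypot(W[:,0]-p[0],W[:,1]-p[1])<.014)]; print(len(P),P[:,2].mean())
E
```

```text
time_s: 16.6
position: [0.5391, 0.2311, 0.3098]
force: [1.1, 0.3, -0.6]
grasp_force: 0.0
time_s: 17.1
position: [0.4837, 0.3111, 0.3094]
force: [0.5, -0.0, -0.4]
grasp_force: 0.0
305 [0.08122001 0.08559685 0.09243401]
113 0.03633742780356728
110 0.03630821623013493
```

View pics/t7.png

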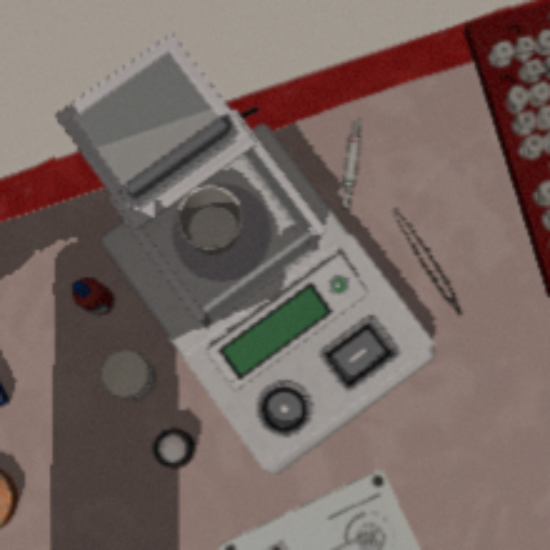

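The picture shows the lid pushed back against its rear stop, with the rib at crop pixel (178,157). The cup stands clear and upright on the pan at (210,220), both keys are up at (361,353) and (284,408), and the things round the balance are where they were.

```bash
python3 -c "
from rig import bot;print(bot.hand_in())"
```

```text
the job is handed in; nothing more can be done
None
```

The job is handed in, though the hand-in returned no verdict: I slid the lid shut, held the tare key fully down for over a second, let it come up, and pushed the lid fully open; cup, power key and the things round the balance were not touched.

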